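# Centre the reference flask on the light meter and start the reading

### The job

With light taps of the fingertips low on its belly, nudge the small green glass flask across the round plate of the light meter until it stands centred, wholly inside the white ring, and take the fingers off it. Then, leaving the flask there, press the meter's red button right down with a fingertip and let it come back up. Never pinch, lift or tip the flask or push it off the plate, do not press the button before the flask is centred, and leave the other things on the bench where they are.

Things in the scene. Friction and masses are not known exactly. Their poses are not given: they have to be found in the camera images.
- plate_center (a point): centre of the top face of the light meter's round, level, dark plate, 88 mm across, top 35 mm above the bench; a white ring 62 mm inside and 68 mm outside diameter is printed about this point. The plate stands on a white box 110 x 116 mm, 26 mm high, with a grey deck 14 mm high joined to the side where the button is. The meter is fixed to the bench. The directions of this point's x and y axes mean nothing for the job
- flask: small green glass flask with a cork stopper, loose, standing off-centre on the plate; origin at the centre of its underside, z up its axis. Flat foot 34 mm across, so it tips easily if pushed high; the wall flares to the belly, 50 mm across from 11 to 17 mm up, then tapers to a neck 20 mm across from 45 mm up; cork top 68 mm up. About 80 g (varies); it slides on the plate under about 0.5 N and stops when the push stops
- start_top (a point): centre of the top of the meter's round red push button, 26 mm across, in a dark housing on the grey deck, 100 mm from the plate's centre; pressed straight down, spring return
- start (a joint): travel of the red button in m: 0 up, 0.006 fully down (about 4 N)
- amber: bystander: amber glass flask of the same shape as the green one, on the bench near the meter; origin under its centre
- beaker: bystander: clear beaker 56 mm across, 65 mm high, on the bench near the meter; origin under its centre
- cork: bystander: cork stopper 34 mm across, 30 mm high, on the bench near the meter; origin under its centre
- jar: bystander: small jar with blue cap, 44 mm across, 55 mm high, on the bench near the meter; origin under its centre
- sensor: bystander: orange sensor box 60 x 35 x 22 mm, on the bench near the meter; origin under its centre

How it is judged:
On the way, in this order (a step that is already met when the one before it is completed fails the run):
1. the flask stands centred inside the ring, with the fingers off it (horizontal distance between flask and plate_center below 0.006 m and angle between flask's own z axis and vertical below 0.1 rad and contact force between the arm and flask below 0.05 N and value of joint start below 0.002 m), for 0.3 s.
2. the red button is pressed right down (value of joint start above 0.0045 m), for 0.05 s.
At the end, for the whole second after the job is handed in: the flask stands upright and at rest on the plate, its axis within 6 mm of the plate's centre (wholly inside the white ring), and the button, pressed right down (4.5 mm of 6 mm or more) after that, is up again (horizontal distance between flask and plate_center below 0.006 m and angle between flask's own z axis and vertical below 0.1 rad and z of flask in the frame of plate_center between -0.003 and 0.003 m and linear speed of flask below 0.02 m/s and value of joint start below 0.002 m); the robot touches nothing.
It fails at once if the flask is tipped (more than 20 degrees), lifted or falls off the plate (angle between flask's own z axis and vertical above 0.35 rad or z of flask in the frame of plate_center above 0.01 m or z of flask in the frame of plate_center below -0.008 m).
It fails at once if the flask is pinched between the fingers or dragged by its top (contact force between the fingers and flask above 0.3 N and horizontal distance between the grasp point and flask below 0.014 m).
It fails at once if the flask is pushed hard (more than 8 N) instead of tapped lightly (contact force between the arm and flask above 8 N).
It fails at once if the button is pressed while the flask is off-centre (value of joint start above 0.003 m and horizontal distance between flask and plate_center above 0.006 m).
It fails at once if another thing is moved more than 15 mm or knocked over (distance of any of amber, beaker, cork, jar, sensor from where it was at the start of the episode above 0.015 m or angle between any of amber, beaker, cork, jar, sensor's own z axis and vertical above 0.35 rad).
It also fails if it takes over 58 s, if anything falls off the work surface, if the arm or the gripper's body presses on something with over 40 N, if the wrist force passes 120 N, or if a joint passes its speed limit or range.

### The arm

A 6-joint arm with a two-finger parallel gripper is mounted at the origin on the work surface. World frame = base frame: x ahead of the robot, y to its left, z up, the work surface at z = 0. Lengths are in m, angles in rad, forces in N, time in s.
With the tool pointing down it reaches from about 0.25 to 0.775 m from the base axis. Payload 4 kg.
Tool frame: the origin (TCP) lies on the centre line of the jaws, within the pads' length; the fingertips stand 14 mm ahead of it and the grasp point (between the pads) lies 5 mm behind it (robot.tcp_to_tips is the distance from the TCP to the fingertips, in m); z points along the fingers, y is the line along which they close (so a half turn about z gives the same grasp; the last joint's range is limited). The gripper opens to 94 mm and grips with 3 to 60 N. Pads are 16 mm wide; open, the fingers measure 119 mm over their backs; the gripper's body (75 mm by 177 mm) begins 78 mm behind the grasp point.
Start: joints at [-1.345, 0.087, 1.371, -0, 1.684, -0.103], TCP at [0.178, -0.521, 0.22] pointing down, gripper open.
Joint ranges: [-3.1, 3.1], [-0.76, 2.03], [0.27, 2.55], [-1.08, 4.22], [0.17, 2.65], [-2.57, 2.57]. Speed limits (rad/s): [2.79, 2.79, 3.14, 3.14, 3.14, 3.14].

### API

Orientations are given as [roll, pitch, yaw] about the fixed x, y, z axes, in that order (R = Rz(yaw) Ry(pitch) Rx(roll)).
In Python, from bench import robot gives the robot as it stands.
- The arm moves only by the tool carry_out, never from a script. Its argument "increments" is a list of rows, each a list of 3 entries, a list of its own where there are three numbers: the closure in counts, from 0 (fully open) to 255 (shut), then the shift along the tool's x, y, z in mm, then the turn about the tool's z in degrees. In form: [[fingers, [dx, dy, dz], twist], ...]. A call has 1 to 8 rows; each row shifts and turns the commanded pose from where the row before left it, along the tool's axes as they then stand; what a row does not reach is not made up. A row lasts 1/10 s, in which the tool goes at most 50 mm and 8.59 degrees, less where a joint would pass 70% of its speed; a pose out of reach is approached as far as the arm can. A call with a gripper value outside its range is refused whole. The fingers move at their own pace and stop on an object; the grip force is fixed at half the most. Time passes only in rows, so rows that do not move let the fingers close. It gives the time, the measured TCP pose, the force, the opening and the grip force at its end, in the units of the state.
- robot.get_obs(): the state, without advancing time (a new reading comes with each control period).
- robot.snapshot(name): name is "scene" or "side" or "wrist"; returns the picture (400x640x3 uint8, blue, green, red); there is no depth.
- robot.get_calibration(name): a dict with "vfov" (degrees; the focal length in pixels is half the picture's height over the tangent of half this angle, whatever the lens; pixels are square), "cx", "cy" (the principal point, pixels), "T" (4x4, takes a point from camera to world coordinates). Camera axes: x right, y down, z forward; pixel columns grow to the right and rows downward; lengths in m; the calibration is good to about 2 mm. A picture is of the moment at which its call begins: read the wrist's pose just before it. get_calibration takes no time and is no camera call; for the wrist camera it gives the pose at the moment of the call.
- robot.close_job(): hands the job in; it is judged then, once.
The state is a dict: "time": time; "joint_positions": joint angles; "qvel": joint speeds; "joint_torque": joint torques, N m; "tool_pos": TCP position; "ee_rot": TCP orientation; "wrist_force": force on the tool from outside, world axes, zero at the start; "wrist_torque": the same for the moment, N m; "width": finger opening in m; "finger_force": force on a finger pad.
Only numpy, scipy, OpenCV 4.12 (cv2) and the standard library are available. Lean on these libraries where they do the work, as an engineer would, in place of code of your own. Each camera call takes 0.05 s, during which the arm holds its last target. There are 200 camera calls.

## Working session

There is one attempt and no reset: what is moved stays moved. The work goes in short steps, Python scripts to look and compute and a tool call to move; the robot and the scene stay as the last step left them, time stands still between calls to the robot, and variables do not carry over. Pictures are saved under pics/ and viewed, at most 10 in all, crops included, and the job is handed in when it is done.

Besides the shell and the picture viewer there is one more tool, called by a JSON object that holds its "fn" and its "kwargs". carry_out: Moves the arm, as the interface text tells. Its arguments: {"type":"object","properties":{"increments":{"type":"array","items":{"type":"array"}}},"required":["increments"]}

```bash
mkdir -p pics
python3 - <<'E'
from bench import robot
import cv2
for n in ("scene","side"):
    cv2.imwrite(f"pics/{n}0.png",robot.snapshot(n))
    c=robot.get_calibration(n);print(n,c)
print(robot.get_obs())
E
```

```text
scene {'vfov': 42.76087952893457, 'cx': 313.7835087287833, 'cy': 193.34649661749566, 'T': array([[ 0.44494239,  0.48601723, -0.75220577,  1.29444264],
       [ 0.89537895, -0.25827106,  0.36275693, -0.29476384],
       [-0.01796687, -0.83491515, -0.55008534,  0.57698243],
       [ 0.        ,  0.        ,  0.        ,  1.        ]])}
side {'vfov': 56.405208514309074, 'cx': 312.52402828852956, 'cy': 197.00612552074676, 'T': array([[ 0.91319112, -0.30535709,  0.26988706,  0.3685138 ],
       [-0.4073372 , -0.7043646 ,  0.58133202, -0.38752156],
       [ 0.01258503, -0.64080228, -0.7676028 ,  0.65195902],
       [ 0.        ,  0.        ,  0.        ,  1.        ]])}
{'time': 0.1, 'joint_positions': array([-1.34508016e+00,  8.79150590e-02,  1.37210048e+00, -1.32171233e-06,
        1.68361502e+00, -1.03101180e-01]), 'qvel': array([ 0.00125027, -0.00030012, -0.00359279, -0.00019687, -0.00183638,
        0.00099067]), 'joint_torque': array([ 2.35513035e-03, -3.41253412e+01, -3.03301048e+01,  7.20300176e-02,
        3.04929167e-02, -9.62470176e-05]), 'tool_pos': array([ 0.17749672, -0.52007369,  0.21840398]), 'ee_rot': array([-3.13956543e+00, -2.08432347e-04,  3.28816989e-01]), 'wrist_force': array([ 0.3751529 , -0.10494279, -0.00331367]), 'wrist_torque': array([-0.00466031, -0.06613649,  0.0356842 ]), 'finger_force': 0.0, 'width': 0.09378515801263816}
```

View pics/scene0.png

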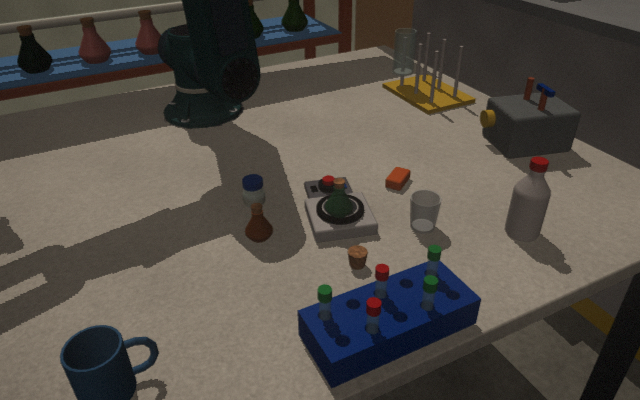

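View pics/side0.png

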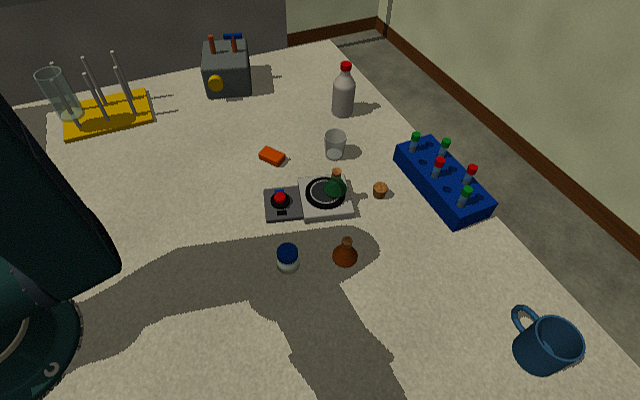

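The scene view shows the meter at about (340,210). In the side view the plate is at about (326,193), the button at (280,198) and the green flask at (336,188). The jar, amber flask, cork, beaker and sensor stand around the meter. I'll enlarge both views.

```bash
cat > h.py <<'E'
import numpy as np, cv2
from bench import robot
def ray(n,u,v,z,c=None):
    c=c or robot.get_calibration(n); f=200/np.tan(np.radians(c['vfov']/2)); T=c['T']
    d=T[:3,:3]@np.array([(u-c['cx'])/f,(v-c['cy'])/f,1]); o=T[:3,3]
    return o+d*(z-o[2])/d[2]
def proj(n,P,c=None):
    c=c or robot.get_calibration(n); f=200/np.tan(np.radians(c['vfov']/2)); T=c['T']
    p=(np.atleast_2d(P)-T[:3,3])@T[:3,:3]; return np.c_[c['cx']+f*p[:,0]/p[:,2],c['cy']+f*p[:,1]/p[:,2]]
E
python3 - <<'E'
from h import *
a=cv2.imread('pics/scene0.png')[165:250,295:385];b=cv2.imread('pics/side0.png')[155:230,255:365]
a=cv2.resize(a,None,fx=6,fy=6,interpolation=cv2.INTER_CUBIC)[:510,:]; b=cv2.resize(b,None,fx=7,fy=7,interpolation=cv2.INTER_CUBIC)
cv2.imwrite('pics/b.png',b)
for nm,p,z in [("plate",(326,193),.035),("button",(280,198),.03),("flaskneck",(336.5,179),.055),("amber",(345,260),0),("cork",(380,194),0),("beaker",(335,155),0),("jar",(288,268),0),("sensor",(271,160),.0)]:
    print(nm,ray("side",*p,z).round(3))
E
```

```text
plate [0.617 0.078 0.035]
button [0.521 0.109 0.03 ]
flaskneck [0.647 0.09  0.055]
amber [ 0.59  -0.069  0.   ]
cork [0.744 0.053 0.   ]
beaker [0.706 0.209 0.   ]
jar [ 0.48 -0.04  0.  ]
sensor [0.552 0.256 0.   ]
```

View pics/b.png

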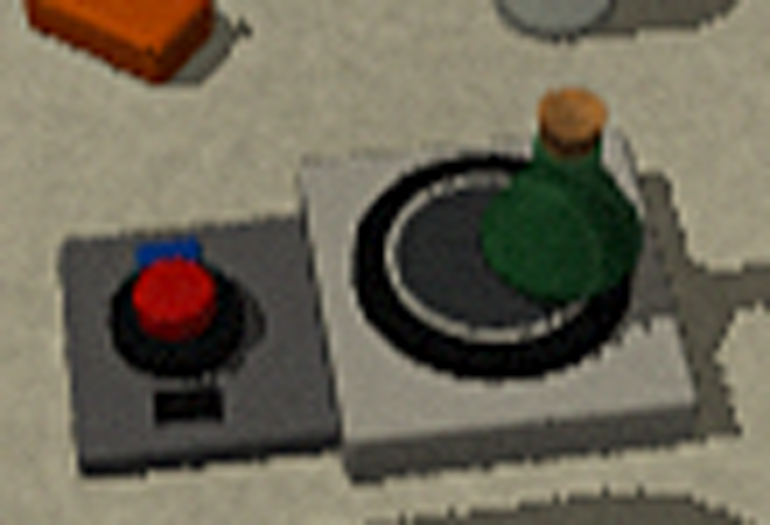

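The enlarged side crop shows the plate ellipse centred at about (325.7,193) px, the cork top at (336.7,170) and the button top at (279.8,196). The plate comes out near (0.617,0.078), 100 mm from the button, which matches the sizes given. Next I'll plan a closer look with the wrist camera.

```bash
cat >> h.py <<'E'
def delta(target,yaw=None):
    o=robot.get_obs(); from scipy.spatial.transform import Rotation as R
    r=R.from_euler('xyz',o['ee_rot']); d=r.inv().apply(np.array(target)-o['tool_pos'])*1000
    print('t',o['time'],'pos',o['tool_pos'].round(4),'rot',o['ee_rot'].round(4),'w',round(o['width'],4),'delta mm',d.round(1))
    if yaw is not None: print('twist deg',-np.degrees(yaw-o['ee_rot'][2]))
E
python3 - <<'E'
from h import *
p=ray("side",325.7,192.9,.035);f=ray("side",336.7,170,.103);print(p,f,f-p,ray("side",279.8,196,.03),ray("scene",340,207.5,.035))
c=robot.get_calibration("wrist");print(c)
delta([.60,.07,.25])
E
```

```text
[0.61648989 0.07894675 0.035     ] [0.63613521 0.07421877 0.103     ] [ 0.01964532 -0.00472798  0.068     ] [0.52306377 0.11441657 0.03      ] [0.61863328 0.08429715 0.035     ]
{'vfov': 61.08632910899146, 'cx': 310.08552953601776, 'cy': 194.8123462787221, 'T': array([[ 0.32273325, -0.92021694, -0.22145889,  0.24022426],
       [-0.94648768, -0.31428738, -0.07337921, -0.49862523],
       [-0.00207694,  0.23329002, -0.97240498,  0.38312765],
       [ 0.        ,  0.        ,  0.        ,  1.        ]])}
t 0.1 pos [ 0.1775 -0.5201  0.2184] rot [-3.1396e+00 -2.0000e-04  3.2880e-01] w 0.0938 delta mm [ 590.4 -422.1  -30.6]
```

{"fn": "carry_out", "kwargs": {"increments": [[255,[38,-27,-4],0],[255,[38,-27,-4],0],[255,[38,-27,-4],0],[255,[38,-27,-4],0],[255,[38,-27,-4],0],[255,[38,-27,-4],0],[255,[38,-27,-4],0],[255,[38,-27,-4],0]]}}

```text
time: 0.9
tool_pos: [0.3961, -0.2161, 0.2513]
ee_rot: [-3.141, 0.0, 0.329]
wrist_force: [0.7, 0.3, 0.3]
width: 0.033
finger_force: 0.0
```

{"fn": "carry_out", "kwargs": {"increments": [[255,[38,-27,0],0],[255,[38,-27,0],0],[255,[38,-27,0],0],[255,[38,-27,0],0],[255,[38,-27,0],0],[255,[38,-27,0],0],[255,[0,0,0],8],[255,[0,0,0],8]]}}

```text
time: 1.7
tool_pos: [0.5593, 0.0107, 0.25]
ee_rot: [-3.141, 0.003, 0.047]
wrist_force: [-0.1, -0.5, -0.8]
width: 0.0002
finger_force: 0.0
```

{"fn": "carry_out", "kwargs": {"increments": [[255,[0,0,0],8],[255,[0,0,0],8],[255,[0,0,0],0],[255,[0,0,0],0]]}}

```text
time: 2.1
tool_pos: [0.5589, 0.009, 0.251]
ee_rot: [3.141, 0.001, -0.227]
wrist_force: [-0.1, -0.2, -0.3]
width: 0.0002
finger_force: 0.0
```

Run:
```python
from h import *
c=robot.get_calibration("wrist")
cv2.imwrite('pics/w1.png',robot.snapshot("wrist"));np.save('w1.npy',np.array([c],dtype=object));print(c['T'][:3,3])
cv2.imwrite('pics/side1.png',robot.snapshot("side"));
delta([.6,.07,.25])
```

```text
[ 0.62355244 -0.00611131  0.41562062]
t 2.2 pos [0.5589 0.0089 0.2512] rot [ 3.1414e+00  4.0000e-04 -2.2790e-01] w 0.0006 delta mm [ 26.2 -68.8   1.2]
```

View pics/w1.png

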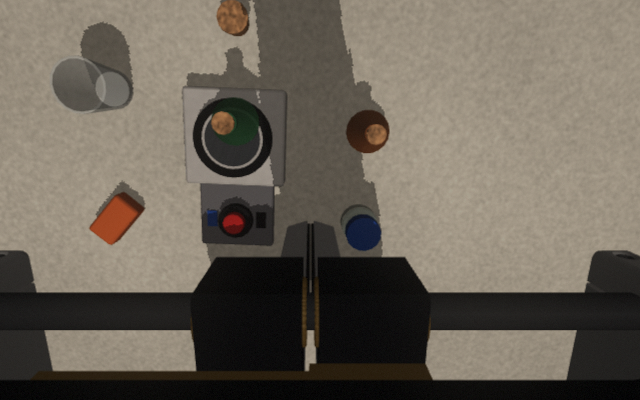

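The wrist view shows the plate disc at (232,137), the cork top of the green flask at (223,123) and the button at (235,222), with every bystander clear of the meter. I'll measure these by segmentation.

```bash
cat >> h.py <<'E'
def blob(m,roi):
    x0,y0,x1,y1=roi; k=np.zeros_like(m,np.uint8);k[y0:y1,x0:x1]=m[y0:y1,x0:x1]
    n,l,s,c=cv2.connectedComponentsWithStats(k.astype(np.uint8)); i=1+np.argmax(s[1:,4]); return c[i],s[i],(l==i).astype(np.uint8)
def box(n,P,r=45,c=None):
    u,v=proj(n,P,c)[0].astype(int); return max(u-r,0),max(v-r,0),u+r,v+r
def cork(n,img,c,guess,r=22):
    b,g,rr=[img[...,i].astype(int) for i in range(3)]
    cc,s,_=blob((rr-b>35)&(rr-g>15)&(g-b>8),box(n,guess,r,c)); return cc,s
E
cat > m1.py <<'E'
from h import *
for n,img,c in (("wrist",cv2.imread('pics/w1.png'),np.load('w1.npy',allow_pickle=True)[0]),("side",cv2.imread('pics/side0.png'),robot.get_calibration("side"))):
    f=(.636,.074,.103); P=(.6165,.079,.035)
    cc,s=cork(n,img,c,f); print(n,'cork',cc,s,ray(n,*cc,.1 if n=="side" else .103,c))
    # printed outline of plate: dark low-saturation pixels
    m=(img.max(2)<45); cc,s,l=blob(m,box(n,P,50,c))
    h=cv2.convexHull(cv2.findContours(l,0,2)[0][0]);e=cv2.fitEllipse(h);print('plate',s,e,ray(n,*e[0],.035,c))
    b,g,r=[img[...,i].astype(int) for i in range(3)]
    cc,s,_=blob((r>90)&(g<45),box(n,(.522,.114,.03),15,c));print('button',cc,s,ray(n,*cc,.03,c))
E
python3 m1.py
```

```text
wrist cork [222.13253012 122.44096386] [211 111  23  24 415] [0.63342012 0.07303765 0.103     ]
plate [ 193   98   79   79 2201] ((232.27081298828125, 136.94837951660156), (76.87175750732422, 80.52558135986328), 137.39752197265625) [0.61790884 0.08377147 0.035     ]
button [232.10526316 220.62631579] [223 215  20  13 190] [0.52304138 0.11249327 0.03      ]
side cork [336.1        171.14285714] [332 167  10  10  70] [0.63502123 0.07431861 0.1       ]
plate [306 177  41  32 711] ((325.797607421875, 192.33729553222656), (32.45486831665039, 42.140811920166016), 86.29596710205078) [0.61737545 0.08031991 0.035     ]
button [279.08333333 196.17857143] [274 192  11  10  84] [0.52145622 0.11456114 0.03      ]
```

{"fn": "carry_out", "kwargs": {"increments": [[255,[-13,-43,0],0],[255,[-13,-43,0],0],[255,[0,0,0],0],[255,[0,0,0],0],[255,[0,0,0],0]]}}

```text
time: 2.7
tool_pos: [0.5534, 0.0979, 0.2514]
ee_rot: [3.141, -0.0, -0.23]
wrist_force: [-0.1, -0.8, 0.4]
width: -0.0001
finger_force: 0.0
```

```bash
cat > m2.py <<'E'
from h import *
import sys
def measure(tag,save=True,f=(.634,.073,.103),P=(.618,.0835,.035)):
    c=robot.get_calibration("wrist"); img=robot.snapshot("wrist"); n="wrist"
    cv2.imwrite(f'pics/{tag}.png',img); np.save(tag+'.npy',np.array([c],dtype=object))
    x0,y0,x1,y1=box(n,P,75,c)
    cv2.imwrite(f'pics/{tag}c.png',cv2.resize(img[y0:y1,x0:x1],None,fx=4,fy=4,interpolation=cv2.INTER_CUBIC)); print('crop',x0,y0)
    print('cam',c['T'][:3,3],'cork proj guess',proj(n,f,c))
    cc,s=cork(n,img,c,f,30); F=ray(n,*cc,.103,c); print('cork',cc,s,F)
    cc,s,l=blob(img.max(2)<45,box(n,P,60,c)); h=cv2.convexHull(np.vstack(cv2.findContours(l,0,2)[0])); e=cv2.fitEllipse(h); Q=ray(n,*e[0],.035,c)
    print('plate',s,e,Q,'off mm',(F-Q)[:2]*1000)
    b,g,r=[img[...,i].astype(int) for i in range(3)]
    try: cc,s,_=blob((r>90)&(g<45),box(n,(.522,.114,.03),20,c));print('button',cc,s,ray(n,*cc,.03,c))
    except Exception as ex: print('no button')
    delta(P)
if __name__=="__main__": measure(sys.argv[1])
E
python3 m2.py w2
```

```text
crop 234 38
cam [0.61786699 0.08272578 0.41611229] cork proj guess [[316.42801889  92.6490052 ]]
cork [315.60784314  92.19607843] [306  82  22  24 306] [0.6345405  0.07362124 0.103     ]
plate [ 269   72   79   83 2314] ((308.6025085449219, 113.41134643554688), (78.5029067993164, 82.76371002197266), 9.595168113708496) [0.61823542 0.08408767 0.035     ] off mm [ 16.30508049 -10.4664212 ]
button [305.00895522 203.22985075] [295 193  21  21 335] [0.51901257 0.11179091 0.03      ]
t 2.75 pos [0.5534 0.0976 0.2514] rot [ 3.141e+00 -1.000e-04 -2.306e-01] w 0.0006 delta mm [ 66.1  -1.2 216.4]
```

View pics/w2c.png

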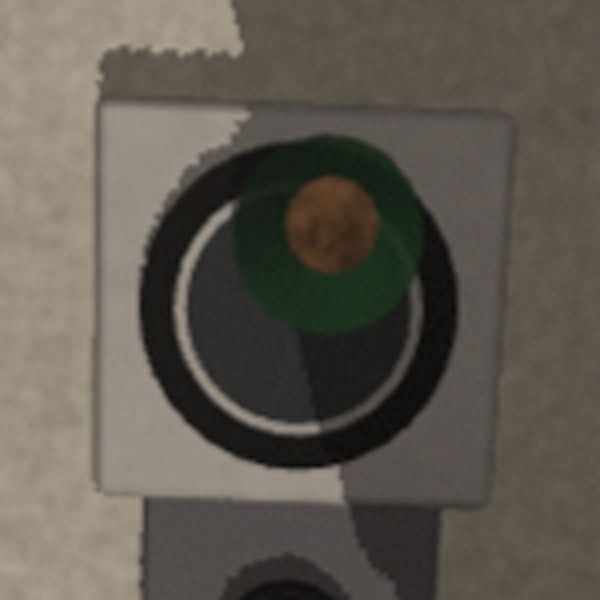

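The crop shows the disc centre at about (308.8,114) px and the flask belly at (316,96.5). The flask is about 20 mm off-centre, roughly 20° from tool +x towards +y. I'll turn the tool so that its x axis lies along that offset.

{"fn": "carry_out", "kwargs": {"increments": [[255,[0,0,0],7],[255,[0,0,0],7],[255,[0,0,0],5],[255,[0,0,0],0],[255,[0,0,0],0]]}}

```text
time: 3.25
tool_pos: [0.5534, 0.0977, 0.2515]
ee_rot: [3.141, -0.0, -0.561]
wrist_force: [-0.4, -0.6, 0.2]
width: 0.0006
finger_force: 0.0
```

Run:
```python
from h import *
c=np.load('w2.npy',allow_pickle=True)[0]
P=ray("wrist",308.75,114.1,.035,c);B=ray("wrist",316,96.5,.049,c);C=ray("wrist",315.6,92.2,.103,c)
print(P,B,C,(B-P)[:2]*1000,(C-P)[:2]*1000)
d=((B+C)/2-P)[:2];print(np.hypot(*d),np.arctan2(d[1],d[0]))
u=d/np.hypot(*d); t=P[:2]+u*.068
delta([*t,.095]);
```

```text
[0.61748567 0.08409825 0.035     ] [0.63313536 0.07261691 0.049     ] [0.63453884 0.07362875 0.103     ] [ 15.6496897  -11.48134532] [ 17.05317152 -10.46949769]
0.019693378590300147 -0.5911488909146873
t 3.25 pos [0.5534 0.0977 0.2515] rot [ 3.1414e+00 -1.0000e-04 -5.6080e-01] w 0.0006 delta mm [129.4 -20.5 156.5]
```

{"fn": "carry_out", "kwargs": {"increments": [[255,[43,-7,0],0],[255,[43,-7,0],0],[255,[43,-6,0],2],[255,[0,0,40],0],[255,[0,0,40],0],[255,[0,0,40],0],[255,[0,0,30],0],[255,[0,0,0],0]]}}

```text
time: 4.05
tool_pos: [0.6694, 0.0464, 0.0945]
ee_rot: [3.135, 0.01, -0.596]
wrist_force: [-0.1, -0.8, -1.5]
width: -0.0001
finger_force: 0.0
```

```bash
cat > g.py <<'E'
from h import *
import sys
P=np.array([.6175,.0841])
o=robot.get_obs(); y=o['ee_rot'][2]; X=np.array([np.cos(y),np.sin(y)]);Y=np.array([np.sin(y),-np.cos(y)])
d=o['tool_pos'][:2]-P; print(o['time'],o['tool_pos'],o['ee_rot'],'TCP rel plate in tool x,y mm',d@X*1000,d@Y*1000,o['wrist_force'])
F=np.array([.6338,.0731])-P; print('flask(initial) rel plate tool axes',F@X*1000,F@Y*1000)
E
python3 g.py
```

```text
4.05 [0.66935797 0.04641013 0.09445856] [ 3.13455712  0.01049106 -0.59560483] TCP rel plate in tool x,y mm 64.07288579004795 2.107210856254517 [-0.10904731 -0.80601737 -1.47875102]
flask(initial) rel plate tool axes 19.664397109487176 -0.038552825987824
```

{"fn": "carry_out", "kwargs": {"increments": [[255,[3,-1,10],0],[255,[0,0,10],0],[255,[0,0,10],0],[255,[0,0,7],0],[255,[0,0,0],0],[255,[0,0,0],0]]}}

```text
time: 4.65
tool_pos: [0.6763, 0.0461, 0.0646]
ee_rot: [-3.142, -0.0, -0.596]
wrist_force: [0.8, 1.0, 0.7]
width: 0.0006
finger_force: 0.0
```

```bash
python3 g.py
```

```text
4.65 [0.67626882 0.04607885 0.06463891] [-3.14155197e+00 -2.65220989e-04 -5.96056988e-01] TCP rel plate in tool x,y mm 69.97892315473334 -1.527248149453514 [0.82981778 0.95283395 0.672058  ]
flask(initial) rel plate tool axes 19.66437766733758 -0.047444244271444
```

{"fn": "carry_out", "kwargs": {"increments": [[255,[0,1.5,9],0],[255,[-5,0,0],0],[255,[-5,0,0],0],[255,[-3,0,0],0],[255,[-2,0,0],0],[255,[-2,0,0],0],[255,[-2,0,0],0],[255,[-2,0,0],0]]}}

```text
time: 5.45
tool_pos: [0.6582, 0.0566, 0.0557]
ee_rot: [-3.141, -0.001, -0.596]
wrist_force: [0.7, -1.3, -0.3]
width: 0.0005
finger_force: 0.3
```

```bash
python3 g.py
```

```text
5.45 [0.65816698 0.05658024 0.05574217] [-3.14128712e+00 -7.89324469e-04 -5.96278747e-01] TCP rel plate in tool x,y mm 49.10331990178885 -0.06654395039642352 [ 0.66634173 -1.26962774 -0.27865963]
flask(initial) rel plate tool axes 19.664366662646742 -0.05180498997838304
```

Everything is on track, so I'll go on gently to x ≈ 37, then back off, rise and look.

{"fn": "carry_out", "kwargs": {"increments": [[255,[-2,0,0],0],[255,[-2,0,0],0],[255,[-2,0,0],0],[255,[-2,0,0],0],[255,[-2,0,0],0],[255,[-2,0,0],0],[255,[0,0,0],0],[255,[3,0,0],0]]}}

```text
time: 6.25
tool_pos: [0.6501, 0.0619, 0.0553]
ee_rot: [3.141, 0.001, -0.596]
wrist_force: [0.2, 0.1, -0.2]
width: 0.0004
finger_force: 0.0
```

{"fn": "carry_out", "kwargs": {"increments": [[255,[10,0,0],0],[255,[20,0,0],0],[255,[0,0,-40],0],[255,[0,0,-45],0],[255,[0,0,-45],0],[255,[0,0,-45],0],[255,[0,0,0],0]]}}

```text
time: 6.95
tool_pos: [0.679, 0.0442, 0.2405]
ee_rot: [-3.133, -0.014, -0.597]
wrist_force: [0.4, -0.4, 1.1]
width: 0.0002
finger_force: 0.0
```

{"fn": "carry_out", "kwargs": {"increments": [[255,[-45,0,0],0],[255,[-45,0,0],0],[255,[-45,0,0],0],[255,[0,0,0],0],[255,[0,0,0],0],[255,[0,0,0],0]]}}

```text
time: 7.55
tool_pos: [0.5647, 0.1199, 0.2302]
ee_rot: [3.141, -0.001, -0.597]
wrist_force: [1.0, -0.5, -0.6]
width: 0.0002
finger_force: 0.0
```

```bash
python3 m2.py w3; python3 g.py
```

```text
crop 234 40
cam [0.61926547 0.08212686 0.39495406] cork proj guess [[309.14980862  92.07562733]]
cork [309.94771242 112.44444444] [300 103  23  19 306] [0.62011584 0.08164862 0.103     ]
plate [ 268   74   84   86 2090] ((309.3133544921875, 116.18423461914062), (83.37816619873047, 85.60259246826172), 174.66709899902344) [0.61757458 0.08419454 0.035     ] off mm [ 2.54125689 -2.54592445]
button [338.6        205.38108108] [328 195  22  22 370] [0.51905977 0.11176598 0.03      ]
t 7.6 pos [0.5649 0.1197 0.2302] rot [ 3.1414e+00 -5.0000e-04 -5.9750e-01] w 0.0009 delta mm [ 64.2   0.  195.2]
7.6 [0.56486315 0.11972585 0.23016633] [ 3.14135197e+00 -4.79133962e-04 -5.97515112e-01] TCP rel plate in tool x,y mm -63.559528725053134 0.15978682866477079 [ 0.6688047  -0.1438575  -0.44355857]
flask(initial) rel plate tool axes 19.66428758330705 -0.07611728447294748
```

View pics/w3c.png

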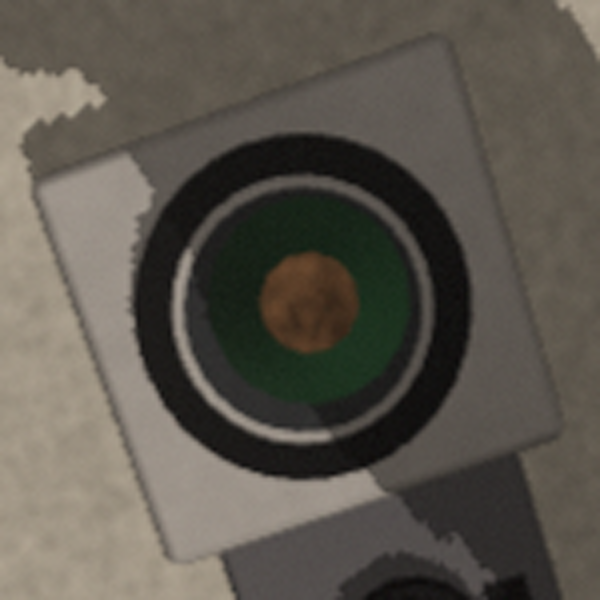

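The crop shows the flask wholly inside the ring, with the belly centre at about (309,298) and the ring centre at (303,308) in crop pixels. I'll put a number on the remaining offset.

Run:
```python
from h import *
c=np.load('w3.npy',allow_pickle=True)[0]
def q(x,y,z): return ray("wrist",234+(x-1.5)/4,40+(y-1.5)/4,z,c)
y=-.5975;X=np.array([np.cos(y),np.sin(y)]);Y=np.array([np.sin(y),-np.cos(y)])
P=(q(303.5,306,.035)); print(P)
for nm,F in(('belly',q(309,298.5,.049)),('cork',q(309,302,.103))):
    d=(F-P)[:2]*1000; print(nm,F,d@X,d@Y)
img=cv2.imread('pics/w3.png').astype(int)
m=(img[...,1]-img[...,2]>8)
cc,s,l=blob(m,box("wrist",(.6195,.083,.049),45,c)); h=cv2.convexHull(np.vstack(cv2.findContours(l,0,2)[0]));e=cv2.fitEllipse(h);print(s,e); d=(ray("wrist",*e[0],.049,c)-P)[:2]*1000;print(d@X,d@Y)
```

```text
[0.61751533 0.08400129 0.035     ]
belly [0.61831477 0.08177877 0.049     ] 1.911271295602373 1.3877171013976988
cork [0.61787273 0.08223423 0.103     ] 1.2895873670346716 1.2598480723618661
[ 287   89   50   52 1396] ((311.16693115234375, 114.77250671386719), (49.565433502197266, 51.35204315185547), 2.4770262241363525)
1.4063642089626753 1.678086394209279
```

{"fn": "carry_out", "kwargs": {"increments": [[255,[-31,31,0],0],[255,[0,0,45],0],[255,[0,0,45],0],[255,[0,0,40],0],[255,[0,0,25],0],[255,[0,0,0],0],[255,[0,0,0],0],[255,[0,0,0],0]]}}

```text
time: 8.4
tool_pos: [0.5227, 0.1122, 0.0778]
ee_rot: [-3.139, -0.003, -0.597]
wrist_force: [0.2, -0.1, 0.4]
width: 0.0004
finger_force: 0.0
```

Run:
```python
from h import *
print(ray("side",279.1,195.5,.038)); 
img=robot.snapshot("side"); cv2.imwrite('pics/s4.png',cv2.resize(img[130:240,240:380],None,fx=5,fy=5,interpolation=cv2.INTER_CUBIC))
delta([.5213,.1113,.046]); print(robot.get_obs()['wrist_force'])
```

```text
[0.52019677 0.10987005 0.038     ]
t 8.45 pos [0.5227 0.1123 0.078 ] rot [-3.1387 -0.0036 -0.5967] w 0.0007 delta mm [-0.7  1.7 31.9]
[-0.30887293 -0.14124128  0.16022447]
```

View pics/s4.png

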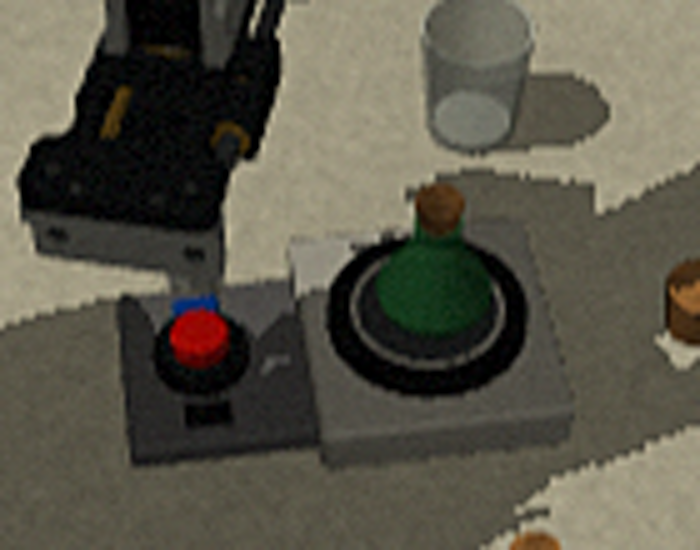

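The side crop shows the flask upright inside the ring and the fingers over the button at about (200,340), seen in perspective. I'll check where the fingertips should project.

Run:
```python
from h import *
for p in [(.5227,.1122,.064),(.5213,.1113,.03),(.5213,.1113,.038)]: print((proj("side",p)-[240,130])*5)
print(proj("side",(.5213,.1113,.038)))
```

```text
[[195.63665133 281.94457202]]
[[197.75033922 336.29013338]]
[[196.72268021 324.38728035]]
[[279.34453604 194.87745607]]
```

{"fn": "carry_out", "kwargs": {"increments": [[255,[0,1,12],0],[255,[0,0,8],0],[255,[0,0,3],0],[255,[0,0,2],0],[255,[0,0,0],0],[255,[0,0,0],0]]}}

```text
time: 9.05
tool_pos: [0.5203, 0.1116, 0.0507]
ee_rot: [-3.141, -0.001, -0.596]
wrist_force: [-0.7, -0.5, -0.1]
width: 0.0004
finger_force: 0.0
```

{"fn": "carry_out", "kwargs": {"increments": [[255,[0,0,2],0],[255,[0,0,2],0],[255,[0,0,0],0],[255,[0,0,0],0]]}}

```text
time: 9.45
tool_pos: [0.5206, 0.1116, 0.047]
ee_rot: [-3.141, -0.001, -0.596]
wrist_force: [0.4, 0.5, 3.3]
width: 0.0007
finger_force: 1.3
```

{"fn": "carry_out", "kwargs": {"increments": [[255,[0,0,2],0],[255,[0,0,0],0],[255,[0,0,0],0]]}}

```text
time: 9.75
tool_pos: [0.5205, 0.1116, 0.0448]
ee_rot: [-3.141, -0.001, -0.596]
wrist_force: [1.1, 1.5, 3.5]
width: 0.0008
finger_force: 1.8
```

{"fn": "carry_out", "kwargs": {"increments": [[255,[0,0,1],0],[255,[0,0,1],0],[255,[0,0,0],0],[255,[0,0,0],0]]}}

```text
time: 10.15
tool_pos: [0.5206, 0.1116, 0.0442]
ee_rot: [-3.141, -0.001, -0.596]
wrist_force: [-2.5, 1.0, 9.9]
width: 0.0003
finger_force: 4.8
```

{"fn": "carry_out", "kwargs": {"increments": [[255,[0,0,1],0],[255,[0,0,0],0],[255,[0,0,0],0]]}}

```text
time: 10.45
tool_pos: [0.5207, 0.1116, 0.0441]
ee_rot: [-3.141, -0.002, -0.596]
wrist_force: [-3.1, -0.6, 13.5]
width: 0.0001
finger_force: 6.8
```

{"fn": "carry_out", "kwargs": {"increments": [[255,[0,0,-3],0],[255,[0,0,-5],0],[255,[0,0,-10],0],[255,[0,0,-40],0],[255,[0,0,-45],0],[255,[0,0,-45],0],[255,[0,0,-38],0],[255,[31,-31,0],0]]}}

```text
time: 11.25
tool_pos: [0.5635, 0.1198, 0.2374]
ee_rot: [-3.133, -0.01, -0.596]
wrist_force: [0.9, 0.2, 0.9]
width: 0.0003
finger_force: 0.0
```

{"fn": "carry_out", "kwargs": {"increments": [[255,[0,0,0],0],[255,[0,0,0],0],[255,[0,0,0],0],[255,[0,0,0],0]]}}

```text
time: 11.65
tool_pos: [0.562, 0.1196, 0.2273]
ee_rot: [3.141, 0.001, -0.596]
wrist_force: [-0.1, -0.7, -0.1]
width: 0.0006
finger_force: 0.0
```

```bash
python3 m2.py w5
python3 - <<'E'
import cv2
cv2.imwrite('pics/w5d.png',cv2.resize(cv2.imread('pics/w5.png')[30:260,230:420],None,fx=2.6,fy=2.6,interpolation=cv2.INTER_CUBIC))
E
```

```text
crop 232 38
cam [0.61684538 0.08191304 0.3919256 ] cork proj guess [[307.05516803  88.90486514]]
cork [307.65172414 108.89655172] [297 100  24  18 290] [0.62066699 0.08149546 0.103     ]
plate [ 266   71   84   87 2152] ((307.5883483886719, 113.79714965820312), (84.32169342041016, 86.55464172363281), 173.18922424316406) [0.61758187 0.08419049 0.035     ] off mm [ 3.08512621 -2.6950327 ]
button [337.24538259 204.07651715] [326 194  23  21 379] [0.51894072 0.11176137 0.03      ]
t 11.7 pos [0.5621 0.1197 0.2276] rot [ 3.1412e+00  3.0000e-04 -5.9620e-01] w 0.0004 delta mm [ 66.6  -1.5 192.5]
```

View pics/w5d.png

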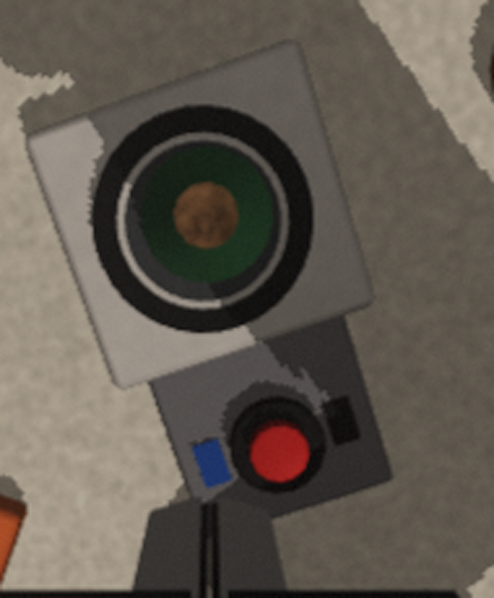

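The crop shows the flask unmoved inside the ring, with its cork at (206,215) against the ring centre at about (203,219). The button is up again at (280,452), at the same measured position as before the press, and the arm is clear.

```bash
python3 -c "
from bench import robot
print(robot.close_job())"
```

```text
the job is handed in; nothing more can be done
None
```

I nudged the flask to about 2 mm from the plate's centre, wholly inside the ring, then pressed the button down to its stop and let it come back up; the job is handed in, but no verdict was returned.

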